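Put the bead tube away and close the case

TASK

Lay the loose bead tube in the two-ribbed rest inside the open wooden bead case, let go of it, and then gently lower the hinged lid until the case is fully shut with the tube lying in its rest. Do not slam the lid, do not ram the tube, and leave the other things on the table where they are.

Things in the scene. Friction and masses are not known exactly. Their poses are not given: they have to be found in the camera images.
- case: Fixed open dark-wood bead case, 170 (x) x 220 (y) x 66 mm high, walls 7 mm, floor 8 mm thick. Origin: centre of its underside, on the table; z up; hinge on its +x side (away from the robot), +y to the robot's left at yaw 0. Low bead compartments (26 mm above the table) fill it from y = +46 mm to its left wall; the tube's rest stands beside them.
- rest (a point): Where the seated tube's centre lies: (-10, -30, 44) mm in the case's frame, axes as the case's; the tube lies along x, either end first. The rest is two pale-wood ribs 30 mm before and behind this point along x, each 8 mm thick, 40 mm wide, 45 mm high over the table, with a V notch (45 degree sides, 36 mm wide at the top). Case walls: 8 mm clear of the tube's ends, 61 mm of its right side.
- tube: Loose clear tube of blue-grey beads, 120 mm long, about 60 g: round body of 24 mm diameter with a square aluminium cap, 28 x 28 mm and 12 mm long, at each end. Origin: its centre (14 mm above the table as it lies); its x axis runs along the tube. Seated in the rest, its body lies in both notches with a cap beyond each rib.
- lid (a joint): Lid angle, rad: 0 shut, grows as it opens (1.57 upright), at most 1.95. The hinge is stiff: the lid stays where it is left (2 to 4 N at its free edge moves it). Dark-wood board, 170 mm from hinge to free edge, 220 mm wide, 8 mm thick, 0.25 kg; a flat brass tab, 40 mm wide, reaches 14 mm past the middle of the free edge.
- lid_hinge (a point): Middle of the hinge axis, at the case's +x face, 66.5 mm above the case's underside; fixed. The axis runs along the case's y. It lies on the lid's lower face; axes turn with the lid: -x from the hinge to the free edge, z out of the lid's outer (upper when shut) face.
- lid_edge (a point): Middle of the lid's free edge, on its outer face, 170 mm from the hinge; axes as lid_hinge.
- dish: Bystander: loose white scalloped dish of yellow beads, 110 mm across, about 40 mm high; origin at the centre of its underside.
- pliers: Bystander: loose round-nose pliers lying flat, 155 mm long along their x, 60 mm wide, 14 mm high; origin near the joint, on the table.
- jar: Bystander: loose white jar with a metal cap, 64 mm diameter, 75 mm high; origin at the centre of its underside.
- spool: Bystander: loose wooden spool standing up, 52 mm diameter, 40 mm high; origin at the centre of its underside.
There are look-alikes about, which are no part of the job. Of the things that look like the tube, take the one that is farthest from the robot's base at the start.

How it is judged:
On the way:
1. the tube lies in both notches of the rest, released, while the lid is still open (x of tube in the frame of rest between -0.016 and 0.016 m and y of tube in the frame of rest between -0.006 and 0.006 m and z of tube in the frame of rest between -0.005 and 0.005 m and angle between the x axis of tube and the x axis of rest, either way round below 0.1 rad and contact force between tube and the fingers below 0.05 N and value of joint lid above 0.8 rad), for 0.2 s.
At the end, for the whole second after the job is handed in: The lid is shut (angle under 0.04 rad, 7 mm at its edge) and still, and the tube lies released and at rest in both notches of the rest: centre within 16 mm along, 6 mm across and 5 mm in height of the rest's point, its axis within 0.1 rad of the rest's (x of tube in the frame of rest between -0.016 and 0.016 m and y of tube in the frame of rest between -0.006 and 0.006 m and z of tube in the frame of rest between -0.005 and 0.005 m and angle between the x axis of tube and the x axis of rest, either way round below 0.1 rad and contact force between tube and the fingers below 0.05 N and value of joint lid below 0.04 rad and velocity of joint lid between -0.05 and 0.05 rad/s and linear speed of tube below 0.03 m/s); the robot touches nothing.
It fails at once if the lid is slammed: it turns shut faster than 3 rad/s (velocity of joint lid below -3 rad/s).
It fails at once if the tube is dropped or rammed into the case, or crushed by the lid (over 30 N between tube and case or lid) (contact force between tube and case above 30 N).
It fails at once if a bystander is moved by more than 30 mm (distance of any of dish, pliers, jar, spool from where it was at the start of the episode above 0.03 m).
It also fails if it takes over 56 s, if anything falls off the work surface, if the arm or the gripper's body presses on something with over 40 N, if the wrist force passes 120 N, or if a joint passes its speed limit or range.

ROBOT

A 7-joint arm with a two-finger parallel gripper is mounted at the origin on the work surface. World frame = base frame: x ahead of the robot, y to its left, z up, the work surface at z = 0. Lengths are in m, angles in rad, forces in N, time in s.
With the tool pointing down it reaches from about 0.375 to 0.925 m from the base axis. Payload 3.1 kg.
Tool frame: the origin (TCP) lies between the finger pads; the fingertips stand 19 mm ahead of it and the grasp point (between the pads) is the TCP; z points along the fingers, y is the line along which they close (so a half turn about z gives the same grasp; the last joint's range is limited). The gripper opens to 85 mm and grips with 20 to 120 N. Pads are 22 mm wide; open, the fingers measure 114 mm over their backs; the gripper's body (76 mm by 85 mm) begins 54 mm behind the grasp point. The pads swing forward as they close: fully open they stand 13 mm farther back than shut.
Start: joints at [-1.393, 0.383, 0.044, 1.598, -0.018, 1.161, -0.05], TCP at [0.177, 0.625, 0.25] pointing down, gripper open.
Joint ranges: [-2.61, 2.61], [-0.41, 2.15], [-1.48, 1.57], [0, 2.5], [-1.57, 4.71], [0.05, 1.97], [-2.85, 2.85]. Speed limits (rad/s): [2.79, 2.79, 3.14, 3.14, 3.14, 3.14, 3.14].

INTERFACE

Orientations are given as a 3x3 rotation matrix whose columns are the frame's x, y, z axes.
In Python, from cell import env gives the robot as it stands. Calls block until the motion is done:
- env.move_ptp(position, orientation): joint-space move of the TCP to a pose.
- env.line_to(position, v=0.15, orientation=None): straight line of the TCP; orientation=None keeps the orientation; v is the mean speed in m/s.
- env.move_joints(angles): joint-space move.
- env.command_gripper(opening, squeeze=None): finger opening in m; squeeze is the grip in N (None keeps the last); returns when the fingers have stopped.
- env.pause(seconds).
- env.inverse_kinematics(position, orientation): joint angles nearest the present ones, or None.
- env.camera(name): name is "scene" or "top" or "wrist"; returns a dict with "img" (400x640x3 uint8, blue, green, red), "range_z" (400x640 float32, m along the optical axis (not along the pixel's ray), 0 where there is no reading), "K" (3x3 intrinsics, pixels), "T" (4x4, takes a point from camera to world coordinates). Camera axes: x right, y down, z forward; pixel columns grow to the right and rows downward; lengths in m; the calibration is good to about 2 mm. A picture is of the moment at which its call begins.
A pose or a line that the arm cannot do raises env.MotionError and nothing moves.
- env.sign_off(): hands the job in; it is judged then, once.
Readings, each from a call of its own:
- env.current_time_s(): time.
- env.current_q(): joint angles.
- env.current_joint_velocities(): joint speeds.
- env.current_tau(): joint torques, N m.
- env.current_tcp_pos(): TCP position.
- env.current_eef_rot(): TCP orientation.
- env.current_ft_force(): force on the tool from outside, world axes, zero at the start.
- env.current_wrist_torque(): the same for the moment, N m.
- env.current_gripper_width(): finger opening in m.
- env.current_gripper_force(): force on a finger pad.
Only numpy, scipy, OpenCV 4.12 (cv2) and the standard library are available. Lean on these libraries where they do the work, as an engineer would, in place of code of your own. Each camera call takes 0.05 s, during which the arm holds its last target. There are 200 camera calls.

## Working session

There is one attempt and no reset: what is moved stays moved. The work goes in short steps, each a Python script; the robot and the scene stay as the last script left them, time stands still between calls to the robot, and variables do not carry over. Pictures are saved under pics/ and viewed, at most 10 in all, crops included, and the job is handed in when it is done.

```bash
ls; mkdir -p pics; python3 - <<'E'
from cell import env
import cv2,numpy as np
for n in("top","scene"):
    c=env.camera(n); cv2.imwrite(f"pics/{n}0.png",c["img"]); np.savez(f"{n}0.npz",**c)
    print(n,c["K"].round(1).tolist(),c["T"].round(3).tolist())
print(env.current_time_s())
E
```

```text
pics
top [[374.8, 0.0, 327.9], [0.0, 374.8, 205.2], [0.0, 0.0, 1.0]] [[0.011, -0.98, 0.198, 0.278], [-1.0, -0.011, 0.002, 0.03], [0.0, -0.198, -0.98, 0.969], [0.0, 0.0, 0.0, 1.0]]
scene [[412.1, 0.0, 318.9], [0.0, 412.1, 209.1], [0.0, 0.0, 1.0]] [[0.202, 0.68, -0.704, 1.334], [0.979, -0.127, 0.159, -0.147], [0.018, -0.722, -0.692, 0.953], [0.0, 0.0, 0.0, 1.0]]
0.1
```

View pics/top0.png

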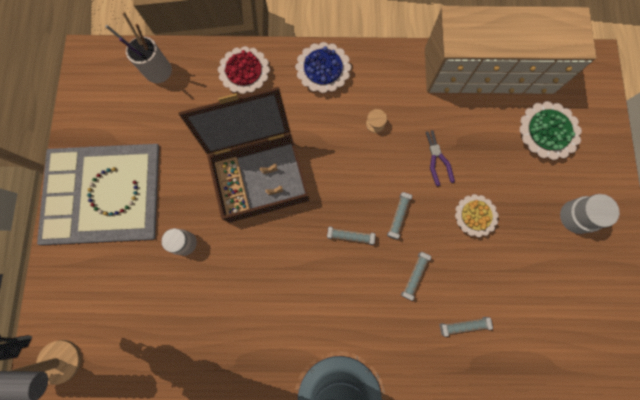

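View pics/scene0.png

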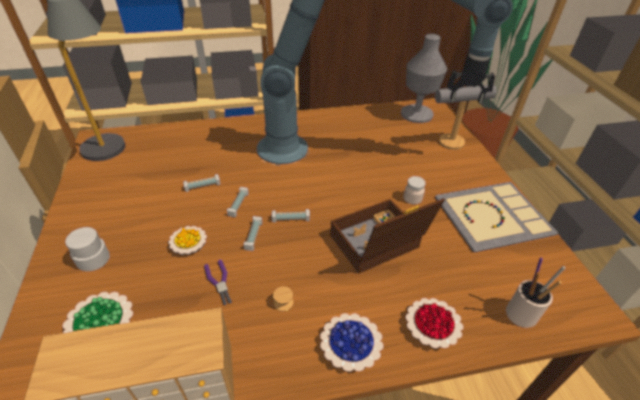

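Top image: case at about (255,165) with its lid open towards +x. There are four tube-like objects, at (352,237), (400,216), (417,276) and (467,326). I'll measure each one's distance from the base and confirm in a crop.

```bash
cat > h.py <<'E'
import numpy as np,cv2
def cast(c,px,z):
    px=np.atleast_2d(np.float64(px)); K,T=c["K"],c["T"]
    d=np.c_[(px-K[:2,2])/[K[0,0],K[1,1]],np.ones(len(px))]@T[:3,:3].T
    return T[:3,3]+d*((z-T[2,3])/d[:,2])[:,None]
def cloud(c):
    v,u=np.mgrid[:400,:640]; K,T=c["K"],c["T"]; z=c["range_z"]
    P=np.stack([(u-K[0,2])/K[0,0]*z,(v-K[1,2])/K[1,1]*z,z],-1)
    return P@T[:3,:3].T+T[:3,3]
E
python3 - <<'E'
from h import *
c=dict(np.load("top0.npz")); P=cloud(c); im=c["img"]
hsv=cv2.cvtColor(im,cv2.COLOR_BGR2HSV)
b,g,r=[im[...,i].astype(int) for i in range(3)]
m=((b-r>-12)&(g>70)).astype(np.uint8)
m[:190]=0;m[345:]=0;m[:,:320]=0;m[:,500:]=0
n,l,s,ce=cv2.connectedComponentsWithStats(m)
for i in range(1,n):
    if s[i,4]<60: continue
    pts=np.argwhere(l==i)[:,::-1].astype(np.float32); (q,(w,h),a)=cv2.minAreaRect(pts)
    bx=cv2.boxPoints((q,(w,h),a)); W=cast(c,bx,0.014)
    o=cast(c,q,.014)[0]; e=[(W[0]-W[1]),(W[1]-W[2])]; e=max(e,key=np.linalg.norm)
    print(np.round(q,1),s[i,4],"world",o.round(3),"dist",np.hypot(*o[:2]).round(3),"len",np.linalg.norm(e).round(3),"yaw",np.degrees(np.arctan2(e[1],e[0])).round(1),"z",np.percentile(P[...,2][l==i],95).round(3))
np.set_printoptions(linewidth=200)
print("case heights mm"); print((P[120:225:5,178:315:6,2]*1000).round().astype(int))
cr=cv2.resize(im[85:285,175:440],None,fx=3,fy=3,interpolation=cv2.INTER_CUBIC)
cv2.imwrite("pics/crop1.png",cv2.convertScaleAbs(cr,alpha=1.6))
E
```

```text
[399.6 214.7] 227 world [ 0.448 -0.154  0.014] dist 0.474 len 0.098 yaw 160.6 z 0.028
[350.5 235.6] 228 world [ 0.393 -0.027  0.014] dist 0.394 len 0.097 yaw 81.6 z 0.027
[416.  275.4] 251 world [ 0.294 -0.191  0.014] dist 0.351 len 0.099 yaw 155.0 z 0.028
[466.4 325.6] 284 world [ 0.175 -0.31   0.014] dist 0.356 len 0.097 yaw 98.4 z 0.028
case heights mm
[[ -1 212 208 204 200 196 191 186 179 172 170 163 158 151 148 141 137 131 121   1   2   1  -2]
 [ -1  -1 190 188 184 179 172 168 162 158 149 145 141 135 131 122 115 110 105  -2   3   1   1]
 [ -1   1 177 173 166 163 154 150 143 140 131 127 120 114 106 101  97  90  82   1   2  -2   2]
 [ -3   1   2 154 146 142 136 134 127 119 116 108 101  96  88  82  71  73  64  -1  -1   1   1]
 [  1  -3  -1 134 133 125 118 113 104 100  94  88  79 969   0  68  64  58  42  65  -1   0   0]
 [ -2   1   3  -2 110 106 101  95  87  83  72   0  66  62  48  45  31  19   9  67  -1   0   1]
 [ -1  -1  -4   0   0  87  78  74  67  68  62  53  41  30  17   9  10   9   9   8   1  -1   2]
 [  1  -2   0  -4   0  61  66  62  47  38  28  18   7   8   7   8   7   6   8
[... 553 characters left out ...]
1  11   6  10   6   7   8  69  -2]
 [ -1   2   5  -2  -3   2  67  30  22  21  23  16  11   5   9  37  26  30   7   7  10  67   2]
 [ -2  -1  -1  -2   1  -3  -3  43  27  12  25  26   8   9  10  14   8   9   9   9   9  65  -3]
 [  0   0  -4   0  -2  -4   1  54  18  24  15  15   9   9  10   8   7  67  63  61  40  25   0]
 [  0  -1  -1   1   1   2   0  66  25  14  13  20   6  11  65  69  56  41  20   6   0   1   2]
 [  0   0  -1  -3  -2  -1   2  65  25  25  17  66  65  57  40  26   6  -3   1   0   2   0   3]
 [ -1  -1   2  -1   2   1   1 969  66  67  60  40  20   4  -1  -3  -1  -1   0  -1  -1  -1   1]
 [ -2   2  -2   0  -2  -1  -2  -1  37  18   4  -2   3   2  -3  -3   1  -2  -1   1  -1   2   1]]
```

View pics/crop1.png

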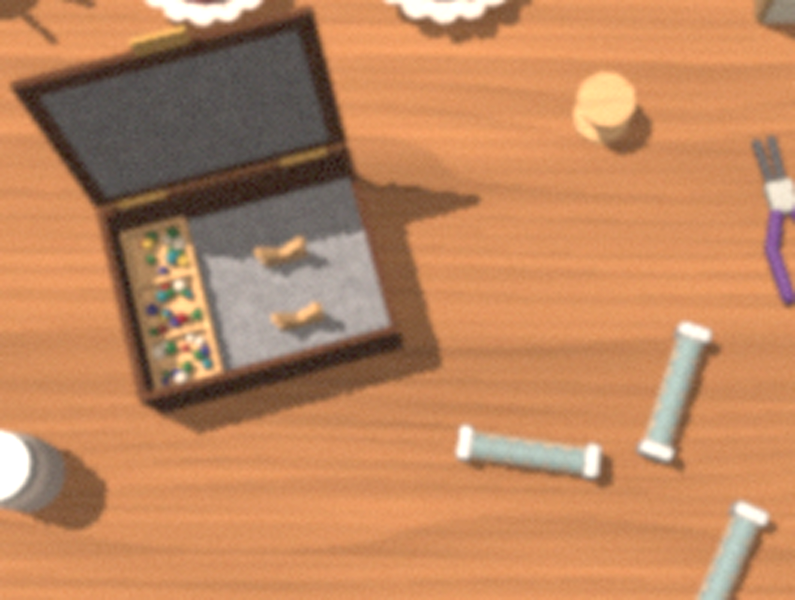

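Four candidates: (352,237) at 0.39 m, (400,215) at 0.474 m, (416,275) at 0.35 m and (466,326) at 0.36 m. The crop shows the one at (400,215), crop (675,390), as a tube with two square caps. It is clearly the farthest from the base, so it is the target. Its height of 28 mm and its body length of about 97 mm also match. Next I'll get the case pose, then move above the tube.

```bash
cat >> h.py <<'E'
def down(a): 
    c,s=np.cos(a),np.sin(a); return np.array([[c,s,0],[s,-c,0],[0,0,-1.]])
E
python3 - <<'E'
from h import *
from cell import env
c=dict(np.load("top0.npz")); P=cloud(c); im=c["img"].astype(int)
v,u=np.mgrid[:400,:640]
box=(u>195)&(u<312)&(v>130)&(v<225)
# ribs: pale wood in case right part
rib=box&(im[...,2]-im[...,0]>35)&(P[...,2]>.012)&(P[...,2]<.05)&(u>252)&(u<292)&(v>155)&(v<203)
n,l,s,ce=cv2.connectedComponentsWithStats(rib.astype(np.uint8))
for i in range(1,n):
    if s[i,4]>8: print("rib",ce[i].round(1),s[i,4],cast(c,ce[i],.036)[0].round(4))
# front rim (longest far-from-lid rim band)
rim=box&(abs(P[...,2]-.066)<.006)
X=P[...,0][rim];Y=P[...,1][rim]
pts=np.c_[X,Y]
import itertools
# front wall: rotate by rough yaw 15deg and take the lowest-x band
for it in range(4):
    yaw=np.radians(15) if it==0 else yaw
    R=np.array([[np.cos(yaw),-np.sin(yaw)],[np.sin(yaw),np.cos(yaw)]]); Q=pts@R
    f=Q[:,0]<np.percentile(Q[:,0],3)+.010
    vx,vy,x0,y0=cv2.fitLine(np.float32(pts[f]),cv2.DIST_HUBER,0,.01,.01).ravel()
    if vy<0: vx,vy=-vx,-vy
    yaw=np.arctan2(-vx,vy)
Q=pts@R
print("yaw",np.degrees(yaw),f.sum(),"front wall mid x'",np.median(Q[f,0]),"y' range",np.percentile(Q[f,1],[1,99]))
for lo,name in((-1,"R"),(1,"L")):
    g=(Q[:,0]>np.median(Q[f,0])+.02)&(Q[:,0]<np.median(Q[f,0])+.13)&(lo*(Q[:,1]-np.mean(np.percentile(Q[f,1],[1,99])))>.09)
    print(name,g.sum(),np.median(Q[g,1]) if g.any() else None)
print(env.current_eef_rot().round(2).tolist())
env.line_to([.2,.5,.40],v=.3)
a=np.radians(-19.4)
R0=env.current_eef_rot(); 
best=min((a,a+np.pi),key=lambda t:(lambda q:9 if q is None else abs(q[6]))(env.inverse_kinematics([.448,-.154,.22],down(t))))
env.move_ptp([.448,-.154,.22],down(best))
w=env.camera("wrist"); cv2.imwrite("pics/w1.png",w["img"]); np.savez("w1.npz",**w)
print(np.degrees(best),env.current_q(),env.current_time_s())
E
```

```text
rib [268.1 168.5] 75 [0.5619 0.1876 0.036 ]
rib [273.8 190. ] 72 [0.5049 0.1708 0.036 ]
yaw 16.219559 293 front wall mid x' 0.49173746366031557 y' range [-0.05490673  0.16095357]
R 116 -0.05296863363681754
L 141 0.15938116195629926
[[-0.96, 0.27, -0.0], [0.27, 0.96, -0.0], [-0.0, -0.0, -1.0]]
-19.4 [-1.01867666  0.27935638  1.43722196  2.07989943 -0.32139275  1.04651335
 -1.32872837] 3.5167
```

View pics/w1.png

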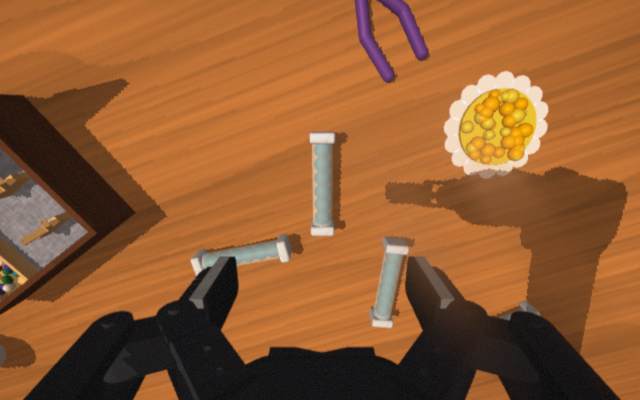

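The wrist view shows the target tube upright at (322,183). The decoys are at (240,252) and (390,282), and the case is at left. The rest from the ribs (0.533,0.179) agrees with the rest from the rim (0.534,0.180), and the yaw of 16.3° agrees too. Now I'll refine the tube pose.

```bash
python3 - <<'E'
from h import *
from cell import env
c=dict(np.load("w1.npz")); im=c["img"].astype(int); P=cloud(c)
v,u=np.mgrid[:400,:640]
m=(P[...,2]>.008)&(P[...,2]<.04)&(u>295)&(u<350)&(v>115)&(v<250)
n,l,s,ce=cv2.connectedComponentsWithStats(m.astype(np.uint8)); i=1+np.argmax(s[1:,4])
T=P[l==i]; 
q,(w,h),a=cv2.minAreaRect(np.float32(T[:,:2])); print("depth box",np.round(q,4),w,h,a,T[:,2].max())
col=((im[...,0]-im[...,2]>-12)&(im[...,1]>70)&(u>295)&(u<350)&(v>115)&(v<250))
pts=np.argwhere(col)[:,::-1]; 
W=cast(c,pts,.018)[:,:2]; q2,(w,h),a2=cv2.minAreaRect(np.float32(W)); print("colour box",np.round(q2,4),w,h,a2)
wd=lambda px:np.round(cast(c,px,.018)[0],4)
print(wd([322,131]),wd([322,236]))
try:
  r0=env.inverse_kinematics([*q,.024],down(np.radians(-19.4))); print(r0)
except Exception as e: print(e)
rest=np.array([.534,.1794])
for b in (0,np.pi):
  for z in(.055,.25): print(b,z,env.inverse_kinematics([*rest,z],down(np.radians(16.3)+b)))
E
```

```text
depth box [ 0.4466 -0.1526] 0.027960212901234627 0.11934776604175568 70.99526977539062 0.029280760892680058
colour box [ 0.4451 -0.1524] 0.01714089885354042 0.09475234895944595 70.37255096435547
[ 0.5032 -0.1721  0.018 ] [ 0.3858 -0.1312  0.018 ]
[-0.41715579  0.52596821  0.76055225  2.18745936 -0.60995425  0.64869681
 -1.12987791]
0 0.055 [-1.05449361  0.62961917  0.81873636  1.96875672 -0.63047064  0.81748963
 -1.16517678]
0 0.25 [-1.10609587  0.28457732  0.83639093  1.84096404 -0.23386022  1.11800343
 -1.47262751]
3.141592653589793 0.055 [ 0.27027168  0.63577503 -0.82158041  1.90647509  0.60670348  0.86729372
  0.99040227]
3.141592653589793 0.25 [ 0.45061817  0.39785729 -1.03009632  1.77207014  0.36726722  1.18131555
  1.16730292]
```

```bash
python3 - <<'E'
from h import *
from cell import env
a=np.radians(-19.3); t=[.4463,-.1526]; rest=[.534,.1794]; b=np.radians(16.3)
env.command_gripper(.06,squeeze=30)
env.move_ptp([*t,.09],down(a)); env.line_to([*t,.024],v=.08)
env.command_gripper(0.0,squeeze=30)
print("w",env.current_gripper_width(),env.current_gripper_force(),env.current_tcp_pos(),env.current_time_s())
env.line_to([*t,.17],v=.15)
env.line_to([*rest,.17],v=.2,orientation=down(b))
print("w",env.current_gripper_width(),env.current_tcp_pos(),env.current_ft_force(),env.current_q().round(2),env.current_time_s())
w=env.camera("wrist"); cv2.imwrite("pics/w2.png",w["img"]); np.savez("w2.npz",**w)
E
```

```text
w 0.022650461915983914 29.401577711105347 [ 0.44674784 -0.1526605   0.02450544] 5.8667
w 0.02261996934828692 [0.53389205 0.17769791 0.17000826] [-0.04546099 -0.9469424  -2.03950692] [-1.11  0.42  0.87  1.91 -0.39  0.98 -1.35] 8.8583
```

View pics/w2.png

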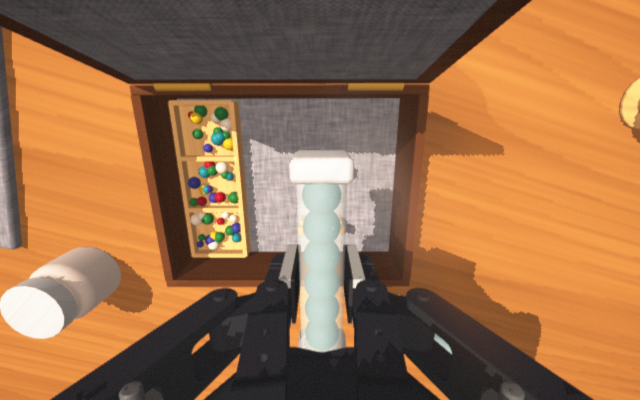

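The tube is held centrally, parallel to the case, with the front cap at (322,168) and the case square in view. I'll lower it and watch the force.

```bash
python3 - <<'E'
from h import *
from cell import env
rest=[.534,.1794]
env.line_to([*rest,.075],v=.1); env.pause(.1); f0=env.current_ft_force(); print(f0)
z=.060; env.line_to([*rest,z],v=.06)
while z>.0525:
    f=env.current_ft_force()-f0; print(round(z,4),f.round(2),env.current_tcp_pos().round(4))
    if f[2]>2.5: break
    z-=.0015; env.line_to([*rest,z],v=.03)
env.command_gripper(.05); env.pause(.3)
print("open",env.current_gripper_width(),env.current_gripper_force())
env.line_to([*rest,.25],v=.2)
w=env.camera("wrist"); cv2.imwrite("pics/w3.png",w["img"]); np.savez("w3.npz",**w)
c=env.camera("top"); np.savez("top1.npz",**c)
print(env.current_time_s())
E
```

```text
[-0.18635461 -0.11583016 -1.48366985]
0.06 [-0.12  0.4   0.82] [0.5334 0.1792 0.0593]
0.0585 [ 0.45 -0.36  1.36] [0.5341 0.1794 0.0585]
0.057 [0.79 0.22 0.49] [0.534  0.1794 0.057 ]
0.0555 [-0.55  0.24  1.55] [0.534  0.1793 0.0555]
0.054 [ 0.28 -2.36  5.02] [0.5346 0.1787 0.0544]
open 0.05019318371202527 0.0
13.4167
```

View pics/w3.png

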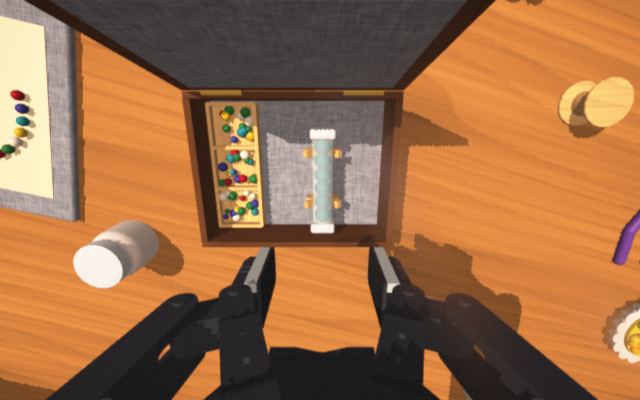

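The tube lies in both notches: caps at (322,134) and (322,228), rib tips on either side at (308,154)/(337,154) and (308,202)/(337,202). Next I'll check its numbers and the lid angle.

```bash
python3 - <<'E'
from h import *
b=np.radians(16.3); R=np.array([[np.cos(b),-np.sin(b)],[np.sin(b),np.cos(b)]])
ctr=np.array([.534,.1794])-R@[-.010,-.030]; print("case",ctr)
for f in("w3","top0"):
    P=cloud(dict(np.load(f+".npz"))).reshape(-1,3); Q=P.copy(); Q[:,:2]=(P[:,:2]-ctr)@R
    if f=="w3":
        m=(abs(Q[:,0]+.01)<.07)&(abs(Q[:,1]+.03)<.016)&(Q[:,2]>.05)&(Q[:,2]<.075)
        T=Q[m]; print("tube x",np.percentile(T[:,0],[1,99]),"y",np.percentile(T[:,1],[2,98]),"ztop",np.percentile(T[:,2],[50,97]))
    m=(Q[:,2]>.09)&(Q[:,2]<.22)&(abs(Q[:,1])<.10)&(Q[:,0]>.06)&(Q[:,0]<.2)
    T=Q[m]; p=np.polyfit(T[:,2],T[:,0],1); e=Q[(Q[:,2]>.09)&(abs(Q[:,1])<.13)&(Q[:,0]>.06)&(Q[:,0]<.2)]
    print(f,m.sum(),"lid ang",np.pi/2+np.arctan(p[0]),"x at z=.0665",np.polyval(p,.0665),"ztop",np.percentile(e[:,2],99.5),"xtop",np.percentile(e[:,0],99))
from cell import env
# feasibility of the lid sweep, tool-x along case x, fingers shut
H=ctr+R@[.085,0]
for x,z in((.20,.30),(.20,.23),(.085,.26),(-.03,.20),(-.06,.10)):
    p=ctr+R@[x,0]
    for k in(0,np.pi,): q=env.inverse_kinematics([*p,z],down(b+k)); print(x,z,k,p.round(3),None if q is None else np.round(q,2))
E
```

```text
case [0.53517805 0.21100083]
tube x [-0.07888347  0.04929943] y [-0.04303198 -0.01828318] ztop [0.05473994 0.06487183]
w3 27444 lid ang 1.7613694273260039 x at z=.0665 0.08611153621961926 ztop 0.3715137931677814 xtop 0.11531984468857176
top0 3140 lid ang 1.7626451197805473 x at z=.0665 0.08528456521511027 ztop 0.24554640929034818 xtop 0.12421264311397948
0.2 0.3 0 [0.727 0.267] [-0.89  0.74  0.88  1.21 -0.55  1.43 -1.37]
0.2 0.3 3.141592653589793 [0.727 0.267] [-0.56  0.61  0.25  1.18 -0.14  1.37  1.54]
0.2 0.23 0 [0.727 0.267] [-0.9   0.79  0.87  1.29 -0.59  1.33 -1.33]
0.2 0.23 3.141592653589793 [0.727 0.267] [-0.54  0.65  0.21  1.26 -0.13  1.25  1.53]
0.085 0.26 0 [0.617 0.235] [-1.07  0.52  0.89  1.59 -0.42  1.23 -1.39]
0.085 0.26 3.141592653589793 [0.617 0.235] [-0.66  0.4   0.31  1.57 -0.13  1.19  1.53]
-0.03 0.2 0 [0.506 0.203] [-1.23  0.34  0.91  1.93 -0.31  1.02 -1.46]
-0.03 0.2 3.141592653589793 [0.506 0.203] [-0.79  0.25  0.38  1.92 -0.11  1.    1.5 ]
-0.06 0.1 0 [0.478 0.194] [-1.16  0.44  0.82  2.07 -0.44  0.82 -1.37]
-0.06 0.1 3.141592653589793 [0.478 0.194] [-0.73  0.34  0.3   2.05 -0.14  0.78  1.51]
```

The tube is seated within tolerance, with its top at about 57 mm and its y on the rest's line. The lid stands at 1.76 rad and the hinge is at x'=0.085. Now I'll put the shut fingers behind the lid, draw it forward, and follow its arc down.

```bash
python3 - <<'E'
from h import *
from cell import env
b=np.radians(16.3); R=np.array([[np.cos(b),-np.sin(b)],[np.sin(b),np.cos(b)]]); ctr=np.array([.5352,.2110]); D=down(b)
def go(x,z,v): env.line_to([*(ctr+R@[x,0]),z],v=v,orientation=D)
env.line_to([.534,.1794,.33],v=.25); env.command_gripper(0.)
go(.18,.33,.25); go(.18,.222,.15); env.pause(.1); f0=env.current_ft_force()
go(.105,.222,.08); print("upright",(env.current_ft_force()-f0).round(1),env.current_tcp_pos().round(3))
r=.14
for th in np.radians(np.arange(84,-1,-6)):
    C=np.array([.085-r*np.cos(th)+.008*np.sin(th),.0665+r*np.sin(th)+.008*np.cos(th)])
    go(C[0]+.011,C[1]+.019,.08)
    print(int(np.degrees(th)+.5),(env.current_ft_force()-f0).round(1),end=" ")
    if th>.2 and np.linalg.norm(env.current_ft_force()-f0)>35: print("STOP"); break
z=C[1]+.019
for i in range(6):
    f=env.current_ft_force()-f0; print(round(z,4),f.round(1),env.current_tcp_pos()[2].round(4))
    if f[2]>12: break
    z-=.001; go(C[0]+.011,z,.03)
c=env.camera("scene"); cv2.imwrite("pics/s2.png",c["img"]); print(env.current_time_s())
E
```

```text
upright [0.1 0.6 0.6] [0.636 0.241 0.222]
84 [-0.6  0.2  0.6] 78 [-0.4  0.   0.9] 72 [-0.3 -0.1  0.9] 66 [-0.3 -0.6  0.3] 60 [0.  0.6 1.2] 54 [0.1 0.1 0.7] 48 [-1.   0.7 -0.3] 42 [-0.5  0.8  0. ] 36 [-0.2  0.1  1. ] 30 [-0.3  0.7  0.6] 24 [ 0.  -0.1  0.1] 18 [0.5 0.2 0.8] 12 [-0.7  0.8 -0. ] 6 [ 0.1 -0.2  0.7] 0 [-0.3  0.6  4. ] 0.0935 [-0.3  0.6  4. ] 0.0937
0.0925 [-1.5 -0.3 10.5] 0.0936
0.0915 [-4.  -0.2 17.5] 0.0935
22.95
```

View pics/s2.png

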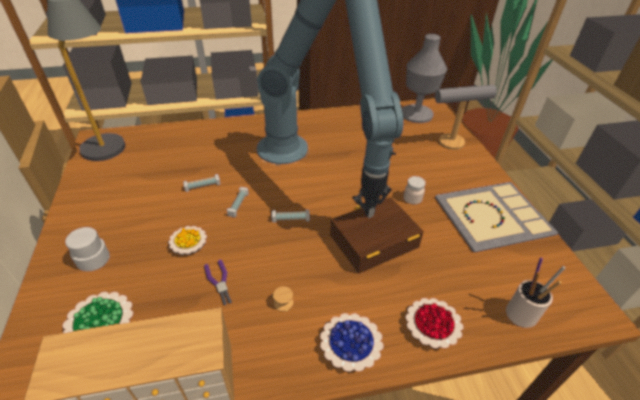

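The case is shut at (376,235). The fingertips stopped firmly at 74.5 mm, the shut height. I'll lift off, check the lid height, and hand in if it is right.

```bash
python3 - <<'E'
from h import *
from cell import env
p=env.current_tcp_pos(); env.line_to([p[0],p[1],.12],v=.05); env.line_to([p[0]-.05,p[1],.28],v=.2); env.pause(.5)
P=cloud(env.camera("top")).reshape(-1,3)
b=np.radians(16.3); R=np.array([[np.cos(b),-np.sin(b)],[np.sin(b),np.cos(b)]]); Q=P.copy(); Q[:,:2]=(P[:,:2]-[.5352,.2110])@R
m=(abs(Q[:,0])<.078)&(abs(Q[:,1])<.10)&(Q[:,2]<.11)&(Q[:,2]>.05)
A=np.c_[Q[m,:2],np.ones(m.sum())]; k=np.linalg.lstsq(A,Q[m,2],rcond=None)[0]; print("lid slope",k,m.sum())
print(env.current_ft_force(),env.current_time_s())
if abs(k[0])<.03 and abs(k[2]-.0745)<.004: print(env.sign_off())
E
```

```text
lid slope [ 0.00183891 -0.00038935  0.07421822] 2845
[ 0.18071733  0.14512316 -0.18708937] 25.2083
the job is handed in; nothing more can be done
None
```

The tube was seated in both notches and released with the lid open; the lid was then lowered gently, measured shut (slope 0.002 rad, top at 74 mm), and the job was handed in at about 25 s.

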